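Slide the condensate pan home under the evaporator coil

ROBOT

A 7-joint arm with a two-finger parallel gripper is mounted at the origin on the work surface; the furniture and walls round the work are solid. World frame = base frame: x ahead of the robot, y to its left, z up, the work surface at z = 0. Lengths are in m, angles in rad, forces in N, time in s.
With the tool pointing down it reaches from about 0.425 to 0.925 m from the base axis. Payload 6.8 kg.
Tool frame: the origin (TCP) lies on the centre line of the jaws, within the pads' length; the fingertips stand bot.tip_reach ahead of it and the grasp point (between the pads) lies 3 mm ahead of it (bot.tip_reach is the distance from the TCP to the fingertips, in m); z points along the fingers, y is the line along which they close (so a half turn about z gives the same grasp; the last joint's range is limited). The gripper opens to 85 mm and grips with 20 to 120 N. Pads are 22 mm wide; open, the fingers measure 114 mm over their backs; the gripper's body (76 mm by 85 mm) begins 54 mm behind the grasp point. The pads swing forward as they close: fully open they stand 13 mm farther back than shut.
Start: joints at [-1.225, 0.477, 0.022, 1.555, -0.011, 1.109, -0.083], TCP at [0.296, 0.607, 0.253] pointing down, gripper open.
Joint ranges: [-2.96, 2.96], [-0.34, 2.1], [-1.41, 1.46], [0.24, 2.44], [-1.37, 4.51], [0.17, 1.92], [-2.96, 2.96]. Speed limits (rad/s): [2.39, 2.39, 3.14, 3.14, 3.14, 3.14, 3.14].

INTERFACE

Orientations are given as a unit quaternion [w, x, y, z].
In Python, from station import bot gives the robot as it stands.
- The arm moves only by the tool jog_arm, never from a script. Its argument "deltas" is a list of rows, each a list of 7 numbers: the shift along the world's x, y, z in m, then the turn, a rotation vector about the world's x, y, z in rad, then the opening, from 0 (shut) to 1 (fully open). In form: [[x, y, z, rx, ry, rz, grip], ...]. A call has 1 to 10 rows; each row shifts and turns the commanded pose from where the row before left it; what a row does not reach is not made up. A row lasts 1/10 s, in which the tool goes at most 50 mm and 8.59 degrees, less where a joint would pass 70% of its speed; a pose out of reach is approached as far as the arm can. A call with a gripper value outside its range is refused whole. The fingers move at their own pace and stop on an object; "newtons" is the grip in N (left out, the last holds). Time passes only in rows, so rows that do not move let the fingers close. It gives the time, the measured TCP pose, the force, the opening and the grip force at its end, in the units of the state.
- bot.get_obs(): the state, without advancing time (a new reading comes with each control period).
- bot.read_camera(name): name is "scene" or "top" or "wrist"; returns a dict with "img" (480x640x3 uint8, red, green, blue), "K" (3x3 intrinsics, pixels), "dist_coeffs" ([k1, k2, p1, p2, k3] as OpenCV has them; the pictures are not rectified), "eye" and "attitude" of the camera in the world. Camera axes: x right, y down, z forward; pixel columns grow to the right and rows downward; lengths in m; the calibration is good to about 2 mm. A picture is of the moment at which its call begins. There is no depth.
- bot.hand_in(): hands the job in; it is judged then, once.
The state is a dict: "t": time; "q": joint angles; "joint_vel": joint speeds; "joint_torque": joint torques, N m; "eef_pos": TCP position; "tool_rot": TCP orientation; "contact_force": force on the tool from outside, world axes, zero at the start; "torque": the same for the moment, N m; "gripper_width": opening from 0.0 (shut) to 1.0 (fully open); "grasp_force": force on a finger pad.
Only numpy, scipy, OpenCV 4.12 (cv2) and the standard library are available. Lean on these libraries where they do the work, as an engineer would, in place of code of your own. Each camera call takes 0.05 s, during which the arm holds its last target. There are 200 camera calls.

TASK

Slide the condensate pan, stud first, between the guide strips and under the evaporator coil, keeping clear of the soft fins above it, and push it gently home until the ball stud on its rear snaps into the spring roller catch and the pan sits fully back against its rubber stops. Feel for the snap and the stops, never force it, then let go of the pan; leave the capacitor and the flux tin where they stand.

Things in the scene. Friction and masses are not known exactly. Their poses are not given: they have to be found in the camera images.
- pan: Loose open sheet-steel condensate pan on the bench, 0.3 to 0.6 kg: 185 mm long (x), 150 mm wide (y), walls 30 mm high, 3 mm thick. Origin: middle of its underside. +x points to its rear wall, which goes in first; z up. Its front wall has a brass drain spigot on the +y side, sticking out 16 mm. Sliding it on the bench takes 2 to 6 N, more if pressed down
- pan_grip (a point): Middle of the pan's black plastic finger grip, a block inside the pan near the front wall: 34 mm along pan x, 24 mm along pan y (flat sides), its top 55 mm above the bench. The point is 42 mm above the bench, 70 mm in front (-x) of the pan's origin. Free pan floor (3 mm above the bench) on both y sides of it; the front wall is 5 mm from it
- pan_rear (a point): Middle of the outer face of the pan's rear wall, 92.5 mm from the pan's origin along +x, 15 mm above the bench
- pan_stud (a point): Centre of the pan's ball stud: an 18 mm ball on a 9 mm neck, 24 mm behind the rear wall on the middle line, 15 mm above the bench. In the catch the ball meets two sprung rollers 21 to 23 mm before home; pressing it between them takes 10 to 15 N at first, besides the pan's friction, then less; they close behind it, pull with some 6 N and hold the pan against the stops
- stand: Evaporator coil between two upright sheet-metal end plates, fixed to the bench, 190 mm high. Origin: on the bench under the coil's middle; the pan goes in along +x, z up. Coil front face at x = -40 mm, rear at +40. End plates at y = +-104 mm, feet and pipe bends out to +-131 mm. Pushing the pan against guides, catch or stops with more than 20 N bends them
- guide_mouth (a point): On the bench, midway between the guide strips where they become parallel: x = -65 mm in the stand's frame, same axes. The strips, 22 mm high, run on to x = +40 mm, 154 mm apart inside (2 mm play each side of the pan), and flare outwards ahead of here to x = -93 mm. Hard stops for the pan's rear wall, with the catch, sit 100 mm beyond this point, or up to 8 mm nearer or farther: nobody has measured
- fins: The coil's block of thin aluminium fins, 80 mm deep (x), 204 mm wide (y), from 36 mm above the bench (6 mm over the pan's walls) to 176 mm. Origin and axes as the stand's. The fins bend if anything presses on them with more than 3 N
- capacitor: Bystander: upright white capacitor, 39 mm in diameter, 80 mm high, to the right (-y) of the stand. Origin: middle of its underside
- flux: Bystander: round flux tin, 65 mm in diameter, 33 mm high, to the left (+y) of the stand. Origin: middle of its underside

How it is judged:
By the outcome, as a careful person would: the job done as asked, in the order asked, and still so for the second after the job is handed in, with the robot touching nothing.
It also fails if it takes over 64 s, if anything falls off the work surface, if the arm or the gripper's body presses on something with over 40 N, if the wrist force passes 120 N, or if a joint passes its speed limit or range.

## Working session

There is one attempt and no reset: what is moved stays moved. The work goes in short steps, Python scripts to look and compute and a tool call to move; the robot and the scene stay as the last step left them, time stands still between calls to the robot, and variables do not carry over. Pictures are saved under pics/ and viewed, at most 10 in all, crops included, and the job is handed in when it is done.

Besides the shell and the picture viewer there is one more tool, called after "Request:" by a JSON object that holds its "fn" and its "kwargs". jog_arm: Moves the arm, as the interface text tells. Its arguments: {"type":"object","properties":{"deltas":{"type":"array"},"newtons":{"type":"number"}},"required":["deltas"]}

```bash
mkdir -p pics; python3 - <<'E'
from station import bot
import cv2,numpy as np
print(bot.tip_reach); o=bot.get_obs(); print(o)
for n in("scene","top"):
    r=bot.read_camera(n); cv2.imwrite(f"pics/{n}0.png",r["img"][:,:,::-1]); print(n,r["K"],r["dist_coeffs"],r["eye"],r["attitude"])
E
```

```text
0.022
{'t': 0.0, 'q': array([-1.22511085,  0.47782154,  0.02233798,  1.55645335, -0.01150646,
        1.1093095 , -0.08310775]), 'joint_vel': array([ 7.22134816e-04, -7.39307106e-04, -9.37517924e-04,  1.71569326e-03,
        9.17571517e-04,  9.99892920e-05, -6.91003764e-04]), 'joint_torque': array([ 1.56475317e-04, -5.96471000e+01,  1.60806734e+00, -2.81188631e+01,
        1.25275698e-02,  9.50299582e-03,  2.82631220e-06]), 'eef_pos': array([0.29566465, 0.60618066, 0.25231048]), 'tool_rot': array([-1.44303287e-04,  2.24944799e-01,  9.74371063e-01, -9.20571086e-04]), 'contact_force': array([-0.51044479, -0.28575718,  0.44713659]), 'torque': array([-0.03349224,  0.0204241 ,  0.02182598]), 'grasp_force': 0.0, 'gripper_width': 0.9998072237355303}
scene [[516.12963366   0.         320.9575195 ]
 [  0.         516.12963366 239.69652711]
 [  0.           0.           1.        ]] [-0.1098338  0.         0.         0.         0.       ] [ 0.03165836 -0.28500217  0.81768908] [-0.31651856  0.79956067 -0.47591893  0.18444486]
top [[461.2334151    0.         319.41321467]
 [  0.         461.2334151  238.99701268]
 [  0.           0.           1.        ]] [0.00723615 0.         0.         0.         0.        ] [0.22359442 0.24728805 0.80351418] [ 0.14525992 -0.50379387  0.82132515 -0.22475829]
```

View pics/scene0.png

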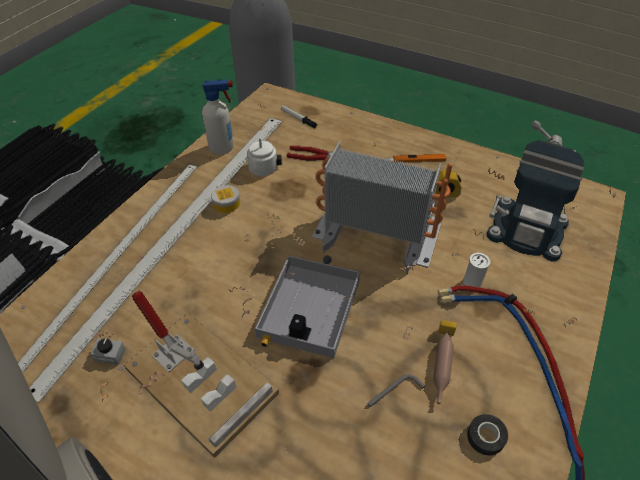

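View pics/top0.png

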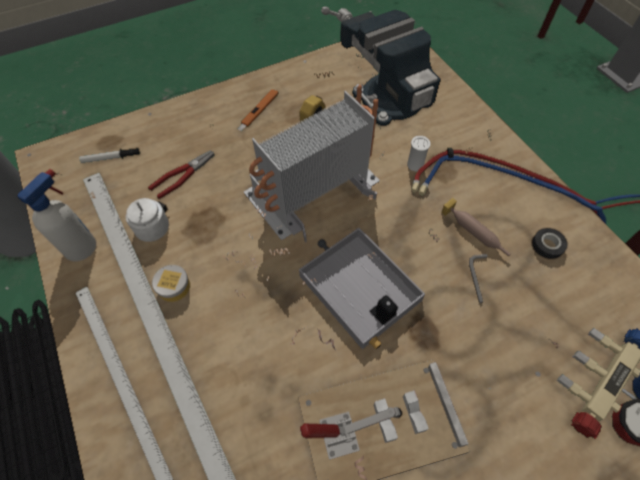

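The scene view shows the pan with its stud at about (327,259), its grip at (298,326), and the coil at (380,195). In the top view the stud is at (322,243) and the grip at (385,303). I'll enlarge both views next to pick the corners.

```bash
python3 - <<'E'
import cv2,numpy as np
a=cv2.imread("pics/scene0.png")[130:370,245:465]; b=cv2.imread("pics/top0.png")[90:355,235:435]
cv2.imwrite("pics/cs.png",cv2.resize(a,None,fx=2.5,fy=2.5,interpolation=cv2.INTER_CUBIC)[:600])
cv2.imwrite("pics/ct.png",cv2.resize(b,None,fx=2.25,fy=2.25,interpolation=cv2.INTER_CUBIC)[:600])
open("h.py","w").write('''
import cv2,numpy as np
from scipy.spatial.transform import Rotation as R
def ray(c,px):
    u=cv2.undistortPoints(np.float64([[px]]),c["K"],c["dist_coeffs"])[0,0]
    w,x,y,z=c["attitude"]; return np.array(c["eye"]),R.from_quat([x,y,z,w]).apply([*u,1])
def onz(c,px,z):
    e,d=ray(c,px); return e+d*(z-e[2])/d[2]
def tri(cs,ps):
    A=np.zeros((3,3));b=np.zeros(3)
    for c,p in zip(cs,ps):
        e,d=ray(c,p);d/=np.linalg.norm(d);P=np.eye(3)-np.outer(d,d);A+=P;b+=P@e
    return np.linalg.solve(A,b)
''')
E
```

```text
(no output)
```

View pics/cs.png

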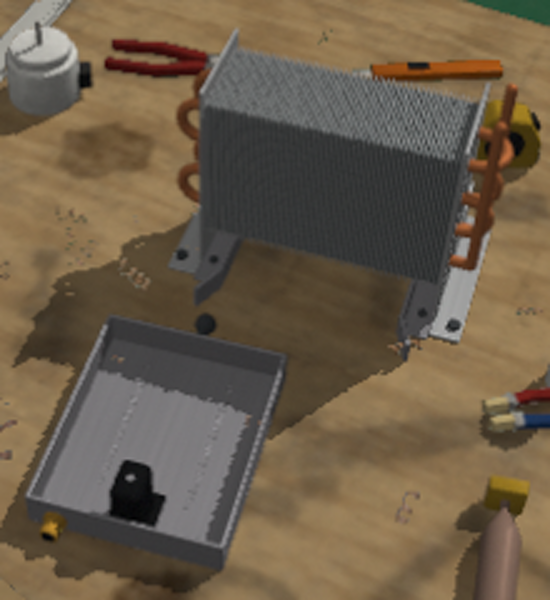

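View pics/ct.png

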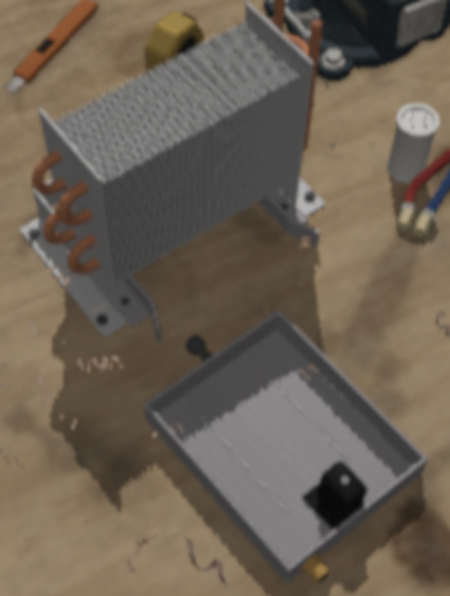

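The scene crop shows the pan rim corners, stud, grip, fin corners, foot screws and flare tips clearly, and the top crop shows the same points. I'll triangulate them.

```bash
python3 - <<'E'
from station import bot
from h import *
S=bot.read_camera("scene");T=bot.read_camera("top")
P=dict(RL=((110,318),(148,408)),RR=((285,353),(281,313)),FR=((222,549),(426,462)),FL=((28,497),(288,562)),stud=((205,324),(196,346)),grip=((135,470),(343,475)),
finTL=((205,100),(105,182)),finTR=((460,160),(300,75)),finBL=((203,228),(118,278)),finBR=((440,280),(298,195)),
sL1=((181,255),(102,319)),sL2=((213,259),(125,300)),sR1=((422,313),(284,205)),sR2=((453,325),(310,197)),tipR=((404,352),(316,242)),tipL=((197,302),(157,337)))
for k,(a,b) in P.items():
    a=np.array(a)/2.5+(245,130);b=np.array(b)/2.25+(235,90)
    z=dict(RL=.03,RR=.03,FR=.03,FL=.03,stud=.015,grip=.055,finTL=.176,finTR=.176,finBL=.036,finBR=.036).get(k,.003)
    print(k,tri((S,T),(a,b)).round(4),onz(S,a,z)[:2].round(4),onz(T,b,z)[:2].round(4))
print(bot.get_obs()["t"])
E
```

```text
RL [0.6012 0.1074 0.025 ] [0.6004 0.1047] [0.5961 0.1092]
RR [ 0.6294 -0.0362  0.032 ] [ 0.6346 -0.0359] [ 0.6273 -0.0355]
FR [ 0.4535 -0.0728  0.0254] [ 0.4538 -0.0746] [ 0.4497 -0.0697]
FL [0.4278 0.0701 0.0263] [0.425  0.0686] [0.4277 0.0706]
stud [0.6424 0.0411 0.0127] [0.6427 0.0401] [0.6393 0.0424]
grip [0.4647 0.003  0.056 ] [0.468 0.003] [0.4624 0.0038]
finTL [0.7164 0.0808 0.1804] [0.7231 0.0835] [0.7181 0.0802]
finTR [ 0.7546 -0.1149  0.1707] [ 0.7518 -0.1164] [ 0.7474 -0.1105]
finBL [0.7159 0.0803 0.0443] [0.7216 0.0843] [0.7229 0.078 ]
finBR [ 0.7411 -0.1162  0.0408] [ 0.761 -0.117] [ 0.731  -0.1116]
sL1 [0.7122 0.1018 0.0014] [0.7121 0.101 ] [0.7101 0.1025]
sL2 [0.7209 0.0746 0.0019] [0.7211 0.0741] [0.7192 0.0752]
sR1 [ 0.7499 -0.1098  0.0014] [ 0.749  -0.1102] [ 0.7483 -0.1088]
sR2 [ 0.7478 -0.1376  0.0019] [ 0.7488 -0.1381] [ 0.7453 -0.1362]
tipR [ 0.696  -0.1134  0.0071] [ 0.7023 -0.1129] [ 0.6957 -0.114 ]
tipL [ 0.6737  0.0648 -0.0024] [0.6703 0.0625] [0.67   0.0663]
0.2
```

Request:
{"fn": "jog_arm", "kwargs": {"deltas": [[0.0136, -0.0398, 0, 0, 0, 0.0436, 1], [0.0136, -0.0398, 0, 0, 0, 0.0436, 1], [0.0136, -0.0398, 0, 0, 0, 0.0436, 1], [0.0136, -0.0398, 0, 0, 0, 0.0436, 1], [0.0136, -0.0398, 0, 0, 0, 0.0436, 1], [0.0136, -0.0398, 0, 0, 0, 0.0436, 1], [0.0136, -0.0398, 0, 0, 0, 0.0436, 1], [0.0136, -0.0398, 0, 0, 0, 0.0436, 1], [0.0136, -0.0398, 0, 0, 0, 0.0436, 1], [0.0136, -0.0398, 0, 0, 0, 0.0436, 1]]}}

```text
t: 1.2
eef_pos: [0.4321, 0.207, 0.2534]
tool_rot: [0.0, 0.008, 1.0, 0.0]
contact_force: [1.3, 0.9, -0.0]
gripper_width: 1.001
grasp_force: 0.0
```

Request:
{"fn": "jog_arm", "kwargs": {"deltas": [[0.0136, -0.0398, 0, 0, 0, 0.0436, 1], [0.0136, -0.0398, 0, 0, 0, 0.0436, 1], [0.0136, -0.0398, 0, 0, 0, 0.0436, 1], [0.0136, -0.0398, 0, 0, 0, 0.0436, 1], [0.0136, -0.0398, 0, 0, 0, 0.0436, 1], [0, 0, 0, 0, 0, 0, 1], [0, 0, 0, 0, 0, 0, 1]]}}

```text
t: 1.9
eef_pos: [0.4999, 0.0089, 0.2532]
tool_rot: [-0.0, -0.098, 0.995, 0.0]
contact_force: [-0.2, -0.3, -0.3]
gripper_width: 1.002
grasp_force: 0.0
```

```bash
python3 - <<'E'
from station import bot
import cv2
r=bot.read_camera("wrist"); cv2.imwrite("pics/w0.png",r["img"][:,:,::-1]); print(r["eye"],r["attitude"])
o=bot.get_obs();print(o["t"],o["q"],o["eef_pos"],o["tool_rot"],o["contact_force"])
E
```

```text
[ 0.42841412 -0.00555702  0.37288657] [0.09177141 0.62731176 0.76507134 0.11279984]
1.95 [-0.3651244   0.18668194  0.25124486  1.98011    -0.05611734  0.98164238
  1.68377989] [0.49968067 0.01024376 0.2531754 ] [-1.95014853e-04 -9.97483712e-02  9.95012646e-01  2.41875268e-04] [-0.88601858 -0.18074524  0.44635855]
```

View pics/w0.png

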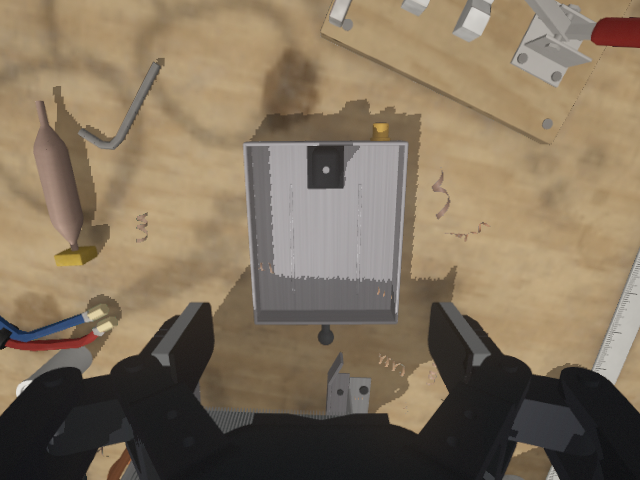

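The wrist view shows the pan rim corners at (246,144), (407,144), (397,323) and (255,323). The stud is at (325,337), the grip top at (325,169), and the left foot screws at (340,391) and (363,391).

```bash
python3 - <<'E'
from station import bot
from h import *
c=bot.read_camera("wrist")
for n,p,z in [("FR",(246,144),.03),("FL",(407,144),.03),("RL",(397,323),.03),("RR",(255,323),.03),("stud",(325,337),.015),("dimple",(325,169),.055),("sL2",(340,391),.003),("sL1",(363,391),.003),("tipL",(341,354),.022)]:
    print(n,onz(c,p,z).round(4))
w,x,y,z=c["attitude"];print(R.from_quat([x,y,z,w]).as_matrix().round(3))
E
```

```text
FR [ 0.4545 -0.0674  0.03  ]
FL [0.4256 0.0751 0.03  ]
RL [0.6028 0.1128 0.03  ]
RR [ 0.6321 -0.0325  0.03  ]
stud [0.6428 0.0445 0.015 ]
dimple [0.4598 0.0062 0.055 ]
sL2 [0.719  0.0788 0.003 ]
sL1 [0.7136 0.1059 0.003 ]
tipL [0.656 0.065 0.022]
[[-0.199  0.939  0.282]
 [ 0.98   0.19   0.059]
 [ 0.001  0.288 -0.958]]
```

Request:
{"fn": "jog_arm", "kwargs": {"deltas": [[0.03, -0.015, 0, 0, 0, -0.01, 1], [0.03, -0.015, 0, 0, 0, -0.01, 1], [0.03, -0.015, 0, 0, 0, -0.01, 1], [0, 0, 0, 0, 0, 0, 1], [0, 0, 0, 0, 0, 0, 1]]}}

```text
t: 2.5
eef_pos: [0.5897, -0.0338, 0.2527]
tool_rot: [-0.001, -0.086, 0.996, 0.0]
contact_force: [0.3, 0.7, -0.2]
gripper_width: 1.001
grasp_force: 0.0
```

```bash
python3 - <<'E'
from station import bot
import cv2,pickle
r=bot.read_camera("wrist"); cv2.imwrite("pics/w1.png",cv2.resize(r["img"][150:420,160:520,::-1],None,fx=2.2,fy=2.2,interpolation=cv2.INTER_CUBIC)); pickle.dump(r,open("w1.pkl","wb"))
E
```

```text
(no output)
```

View pics/w1.png

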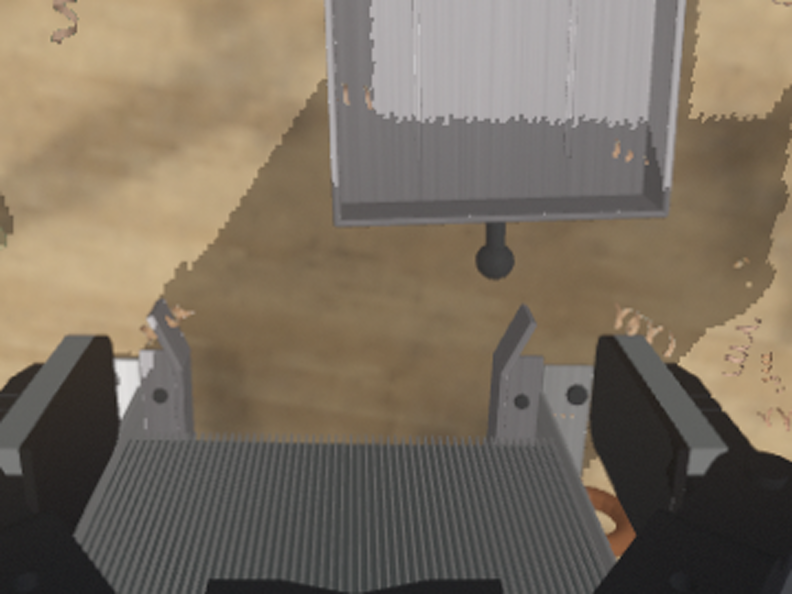

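The close view shows the flare tips at (162,300) and (527,308), the inner screws at (160,396) and (521,402), the stud at (494,261), and the pan's rear rim corners at (338,225) and (666,215), all in crop pixels.

```bash
python3 - <<'E'
import pickle
from h import *
c=pickle.load(open("w1.pkl","rb"))
W={}
for n,p,z in [("tipR",(162,300),.022),("tipL",(527,308),.022),("bendR",(188,352),.022),("bendL",(496,353),.022),("endR",(190,437),.011),("endL",(491,437),.011),("sR",(160,396),.003),("sL",(521,402),.003),("finR",(131,441),.176),("finL",(555,445),.176),("stud",(494,261),.015),("RR",(338,224),.03),("RL",(666,215),.03)]:
    W[n]=onz(c,np.array(p)/2.2+(160,150),z)[:2]; print(n,W[n].round(4))
for k in("tip","bend","end","s","fin"):
    d=W[k+"L"]-W[k+"R"];print(k,((W[k+"L"]+W[k+"R"])/2).round(4),np.linalg.norm(d).round(4),np.arctan2(-d[0],d[1]).round(4))
E
```

```text
tipR [ 0.6866 -0.1078]
tipL [0.6614 0.0619]
bendR [ 0.7115 -0.0927]
bendL [0.6868 0.0527]
endR [ 0.7655 -0.0879]
endL [0.7393 0.064 ]
sR [ 0.7495 -0.1067]
sL [0.7213 0.0771]
finR [ 0.6567 -0.0851]
finL [0.6378 0.0319]
stud [0.6434 0.0431]
RR [ 0.6327 -0.033 ]
RL [0.6037 0.1104]
tip [ 0.674  -0.0229] 0.1716 0.1475
bend [ 0.6992 -0.02  ] 0.1475 0.1677
end [ 0.7524 -0.0119] 0.1541 0.1713
s [ 0.7354 -0.0148] 0.186 0.1525
fin [ 0.6473 -0.0266] 0.1185 0.1603
```

Request:
{"fn": "jog_arm", "kwargs": {"deltas": [[-0.026, 0.008, -0.02, 0, 0, 0.006, 1], [-0.026, 0.008, -0.02, 0, 0, 0.006, 1], [-0.026, 0.008, -0.02, 0, 0, 0.006, 1], [-0.026, 0.008, -0.02, 0, 0, 0.006, 1], [-0.027, 0.008, -0.02, 0, 0, 0.006, 1], [0, 0, -0.03, 0, 0, 0, 1], [0, 0, -0.03, 0, 0, 0, 1], [0, 0, -0.03, 0, 0, 0, 1], [0, 0, -0.022, 0, 0, 0, 1], [0, 0, 0, 0, 0, 0, 1]]}}

```text
t: 3.55
eef_pos: [0.4561, 0.0058, 0.0396]
tool_rot: [-0.003, -0.101, 0.995, 0.0]
contact_force: [-0.6, -0.1, 0.6]
gripper_width: 1.0
grasp_force: 0.0
```

Request:
{"fn": "jog_arm", "kwargs": {"deltas": [[0, 0, 0, 0, 0, 0, 0], [0, 0, 0, 0, 0, 0, 0], [0, 0, 0, 0, 0, 0, 0], [0, 0, 0, 0, 0, 0, 0], [0, 0, 0, 0, 0, 0, 0], [0, 0, 0, 0, 0, 0, 0], [0, 0, 0, 0, 0, 0, 0], [0, 0, 0, 0, 0, 0, 0]], "newtons": 40}}

```text
t: 4.35
eef_pos: [0.4595, 0.005, 0.0422]
tool_rot: [0.001, -0.1, 0.995, 0.0]
contact_force: [-2.5, 1.1, 8.8]
gripper_width: 0.277
grasp_force: 39.6
```

Request:
{"fn": "jog_arm", "kwargs": {"deltas": [[0, 0, 0.0025, 0, 0, 0, 0], [0.001, -0.007, 0, 0, 0, -0.005, 0], [0.001, -0.007, 0, 0, 0, -0.005, 0], [0.001, -0.007, 0, 0, 0, -0.005, 0], [0.001, -0.007, 0, 0, 0, -0.005, 0], [0.001, -0.007, 0, 0, 0, -0.005, 0], [0.001, -0.007, 0, 0, 0, -0.005, 0], [0.001, -0.007, 0, 0, 0, -0.005, 0], [0.001, -0.007, 0, 0, 0, -0.005, 0], [0.001, -0.007, 0, 0, 0, -0.004, 0]]}}

```text
t: 5.35
eef_pos: [0.468, -0.0589, 0.0438]
tool_rot: [0.0, -0.078, 0.997, 0.0]
contact_force: [0.9, 0.5, -5.1]
gripper_width: 0.278
grasp_force: 39.5
```

Request:
{"fn": "jog_arm", "kwargs": {"deltas": [[0, 0, 0, 0, 0, 0, 0], [0, 0, 0, 0, 0, 0, 0]]}}

```text
t: 5.55
eef_pos: [0.4679, -0.0583, 0.0438]
tool_rot: [-0.0, -0.078, 0.997, 0.0]
contact_force: [-0.5, -0.3, -4.4]
gripper_width: 0.273
grasp_force: 39.6
```

```bash
python3 - <<'E'
from station import bot
import cv2,pickle,numpy as np
d={n:bot.read_camera(n) for n in("scene","top","wrist")}; pickle.dump(d,open("a.pkl","wb"))
a=cv2.resize(d["top"]["img"][150:370,255:435,::-1],None,fx=2.2,fy=2.2,interpolation=cv2.INTER_CUBIC)
b=cv2.resize(d["scene"]["img"][215:375,265:440,::-1],None,fx=2.2,fy=2.2,interpolation=cv2.INTER_CUBIC)
w=np.zeros((484,796,3),np.uint8); w[:,:396]=a; w[:352,400:785]=b; cv2.imwrite("pics/a.png",w)
E
```

```text
(no output)
```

View pics/a.png

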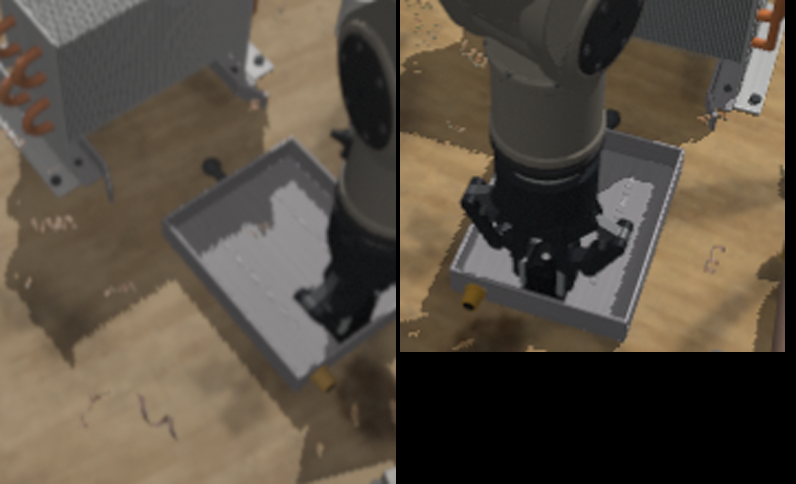

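The top crop shows the pan rear corners at (166,225) and (293,141), the stud at (212,168), and the inner screws at (78,162) and (235,70). The pan now faces the guide mouth, so I'll check the alignment within this one camera.

```bash
python3 - <<'E'
import pickle
from h import *
d=pickle.load(open("a.pkl","rb"))
c=d["top"]; f=lambda p,z:onz(c,np.array(p)/2.2+(255,150),z)[:2]
sL,sR=f((78,162),.003),f((235,70),.003); RL,RR=f((166,225),.03),f((293,141),.03); st=f((212,168),.015)
FL=f((300,374),.03)
for yaw in(.15,.16,.17):
    u=np.array([np.cos(yaw),np.sin(yaw)]);n=np.array([-u[1],u[0]]);m=(sL+sR)/2
    print(yaw,[( (p-m)@u*1e3).round(1) for p in(RL,RR,st)],[((p-m)@n*1e3).round(1) for p in((RL+RR)/2,st)])
yw=lambda d:np.arctan2(-d[0],d[1]).round(3)
print(sL,sR,RL,RR,st,yw(sL-sR),yw(RL-RR),"side",np.arctan2(*(RL-FL)[::-1]))
S=d["scene"]; g=lambda p,z:onz(S,(np.array(p)-(400,0))/2.2+(265,215),z)[:2]
a,b=g((685,152),.03),g((627,328),.03);print("scene side",a,b,np.arctan2(*(a-b)[::-1]),"stud",g((613,119),.015),"sR",g((727,88),.003))
E
```

```text
0.15 [np.float64(-115.2), np.float64(-111.8), np.float64(-84.5)] [np.float64(2.1), np.float64(0.4)]
0.16 [np.float64(-114.4), np.float64(-112.5), np.float64(-84.5)] [np.float64(3.2), np.float64(1.3)]
0.17 [np.float64(-113.7), np.float64(-113.2), np.float64(-84.5)] [np.float64(4.3), np.float64(2.1)]
[0.71862134 0.07568849] [ 0.74603238 -0.10903788] [0.60716658 0.04062655] [ 0.63246411 -0.10380029] [ 0.64872465 -0.02886255] 0.147 0.173 side 0.18749330160629124
scene side [ 0.63800241 -0.11066157] [ 0.45628431 -0.13977912] 0.15888410168345812 stud [ 0.65369779 -0.03381166] sR [ 0.74935763 -0.10965915]
```

Request:
{"fn": "jog_arm", "kwargs": {"deltas": [[0.0002, -0.0015, -0.001, 0, 0, 0, 0], [0.0049, 0.0008, 0, 0, 0, 0, 0], [0.0049, 0.0008, 0, 0, 0, 0, 0], [0.0049, 0.0008, 0, 0, 0, 0, 0], [0.0049, 0.0008, 0, 0, 0, 0, 0], [0.0049, 0.0008, 0, 0, 0, 0, 0], [0.0049, 0.0008, 0, 0, 0, 0, 0], [0.0049, 0.0008, 0, 0, 0, 0, 0], [0.0049, 0.0008, 0, 0, 0, 0, 0]]}}

```text
t: 6.6
eef_pos: [0.5077, -0.0533, 0.0428]
tool_rot: [-0.0, -0.078, 0.997, 0.0]
contact_force: [0.5, -0.2, -3.2]
gripper_width: 0.274
grasp_force: 39.7
```

Request:
{"fn": "jog_arm", "kwargs": {"deltas": [[0.0049, 0.0008, 0, 0, 0, 0, 0], [0.0049, 0.0008, 0, 0, 0, 0, 0], [0.0049, 0.0008, 0, 0, 0, 0, 0], [0.0049, 0.0008, 0, 0, 0, 0, 0]]}}

```text
t: 7.0
eef_pos: [0.5273, -0.0501, 0.0428]
tool_rot: [-0.0, -0.078, 0.997, 0.0]
contact_force: [-0.5, -0.3, -3.9]
gripper_width: 0.275
grasp_force: 39.7
```

Request:
{"fn": "jog_arm", "kwargs": {"deltas": [[0, 0, -0.001, 0, 0, 0, 0], [0, 0, 0, 0, 0, 0, 0]]}}

```text
t: 7.2
eef_pos: [0.5282, -0.05, 0.0423]
tool_rot: [0.001, -0.078, 0.997, 0.0]
contact_force: [1.7, 1.3, -0.6]
gripper_width: 0.277
grasp_force: 40.0
```

Request:
{"fn": "jog_arm", "kwargs": {"deltas": [[0, 0, -0.001, 0, 0, 0, 0], [0, 0, 0, 0, 0, 0, 0]]}}

```text
t: 7.4
eef_pos: [0.5282, -0.0499, 0.0423]
tool_rot: [0.001, -0.078, 0.997, 0.0]
contact_force: [-1.3, 1.4, 10.7]
gripper_width: 0.277
grasp_force: 41.7
```

Request:
{"fn": "jog_arm", "kwargs": {"deltas": [[0, 0, 0.0009, 0, 0, 0, 0], [0, 0, 0, 0, 0, 0, 0]]}}

```text
t: 7.6
eef_pos: [0.5275, -0.0501, 0.0423]
tool_rot: [0.001, -0.078, 0.997, 0.0]
contact_force: [-0.0, 1.2, 5.5]
gripper_width: 0.272
grasp_force: 41.0
```

Request:
{"fn": "jog_arm", "kwargs": {"deltas": [[0.004, 0.0006, 0, 0, 0, 0, 0], [0.004, 0.0006, 0, 0, 0, 0, 0], [0.004, 0.0006, 0, 0, 0, 0, 0]]}}

```text
t: 7.9
eef_pos: [0.5294, -0.05, 0.0419]
tool_rot: [-0.009, -0.077, 0.997, 0.001]
contact_force: [-33.7, -1.0, 45.3]
gripper_width: 0.274
grasp_force: 46.7
```

Request:
{"fn": "jog_arm", "kwargs": {"deltas": [[0.003, 0.0005, 0, 0, 0, 0, 0], [0.003, 0.0005, 0, 0, 0, 0, 0], [0.003, 0.0005, 0, 0, 0, 0, 0]]}}

```text
t: 8.2
eef_pos: [0.5387, -0.0491, 0.0419]
tool_rot: [-0.009, -0.077, 0.997, 0.001]
contact_force: [-27.6, -3.2, 37.3]
gripper_width: 0.277
grasp_force: 45.7
```

Request:
{"fn": "jog_arm", "kwargs": {"deltas": [[-0.0005, 0, 0.0008, 0, 0, 0, 0], [0, 0, 0, 0, 0, 0, 0]]}}

```text
t: 8.4
eef_pos: [0.5458, -0.0474, 0.0421]
tool_rot: [-0.001, -0.078, 0.997, -0.0]
contact_force: [-2.0, -0.1, -0.9]
gripper_width: 0.276
grasp_force: 40.5
```

```bash
python3 - <<'E'
from station import bot
o=bot.get_obs();print(o["eef_pos"],o["contact_force"],o["torque"],o["tool_rot"])
import cv2,pickle
d={n:bot.read_camera(n) for n in("scene","top","wrist")}; pickle.dump(d,open("b.pkl","wb"))
E
```

```text
[ 0.54583004 -0.04735999  0.04211117] [-1.98400213 -0.14069737 -0.8985864 ] [-0.1103803   0.82151713  0.12715941] [-1.33635336e-03 -7.78834168e-02  9.96961577e-01 -4.67453551e-05]
```

Request:
{"fn": "jog_arm", "kwargs": {"deltas": [[0.003, 0.0005, 0.0002, 0, 0, 0, 0], [0.003, 0.0005, 0, 0, 0, 0, 0], [0.003, 0.0005, 0, 0, 0, 0, 0]]}}

```text
t: 8.85
eef_pos: [0.5574, -0.045, 0.0425]
tool_rot: [0.001, -0.078, 0.997, 0.0]
contact_force: [-0.2, 0.0, -3.7]
gripper_width: 0.275
grasp_force: 40.0
```

Request:
{"fn": "jog_arm", "kwargs": {"deltas": [[0.003, 0.0005, 0, 0, 0, 0, 0], [0.003, 0.0005, 0, 0, 0, 0, 0], [0.003, 0.0005, 0, 0, 0, 0, 0]]}}

```text
t: 9.15
eef_pos: [0.5658, -0.0437, 0.0426]
tool_rot: [0.0, -0.078, 0.997, 0.0]
contact_force: [-0.6, 0.7, -4.4]
gripper_width: 0.273
grasp_force: 40.0
```

Request:
{"fn": "jog_arm", "kwargs": {"deltas": [[0.003, 0.0005, 0, 0, 0, 0, 0], [0.003, 0.0005, 0, 0, 0, 0, 0], [0.003, 0.0005, 0, 0, 0, 0, 0], [0.003, 0.0005, 0, 0, 0, 0, 0], [0.003, 0.0005, 0, 0, 0, 0, 0]]}}

```text
t: 9.65
eef_pos: [0.5806, -0.0413, 0.0427]
tool_rot: [-0.0, -0.078, 0.997, 0.0]
contact_force: [-0.4, -0.0, -4.2]
gripper_width: 0.276
grasp_force: 40.0
```

Request:
{"fn": "jog_arm", "kwargs": {"deltas": [[0.003, 0.0005, 0, 0, 0, 0, 0], [0.003, 0.0005, 0, 0, 0, 0, 0], [0.003, 0.0005, 0, 0, 0, 0, 0]]}}

```text
t: 9.95
eef_pos: [0.5896, -0.0399, 0.0427]
tool_rot: [-0.0, -0.078, 0.997, -0.0]
contact_force: [0.3, -0.5, -4.4]
gripper_width: 0.278
grasp_force: 40.0
```

Request:
{"fn": "jog_arm", "kwargs": {"deltas": [[0.002, 0.0003, 0, 0, 0, 0, 0], [0.002, 0.0003, 0, 0, 0, 0, 0], [0.002, 0.0003, 0, 0, 0, 0, 0]]}}

```text
t: 10.25
eef_pos: [0.5955, -0.039, 0.0427]
tool_rot: [-0.0, -0.078, 0.997, 0.0]
contact_force: [-0.5, 1.0, -5.0]
gripper_width: 0.277
grasp_force: 40.0
```

Request:
{"fn": "jog_arm", "kwargs": {"deltas": [[0.002, 0.0003, -0.0001, 0, 0, 0, 0], [0.002, 0.0003, 0, 0, 0, 0, 0]]}}

```text
t: 10.45
eef_pos: [0.5995, -0.0384, 0.0426]
tool_rot: [-0.0, -0.078, 0.997, 0.0]
contact_force: [0.3, -0.3, -4.5]
gripper_width: 0.275
grasp_force: 40.0
```

Request:
{"fn": "jog_arm", "kwargs": {"deltas": [[0.002, 0.0003, -0.0001, 0, 0, 0, 0], [0.002, 0.0003, 0, 0, 0, 0, 0]]}}

```text
t: 10.65
eef_pos: [0.6035, -0.0378, 0.0425]
tool_rot: [-0.0, -0.078, 0.997, 0.0]
contact_force: [0.2, 0.3, -3.7]
gripper_width: 0.276
grasp_force: 40.0
```

Request:
{"fn": "jog_arm", "kwargs": {"deltas": [[0.002, 0.0003, 0, 0, 0, 0, 0], [0.002, 0.0003, 0, 0, 0, 0, 0]]}}

```text
t: 10.85
eef_pos: [0.6075, -0.0371, 0.0425]
tool_rot: [-0.0, -0.078, 0.997, 0.0]
contact_force: [-0.5, -0.0, -5.2]
gripper_width: 0.278
grasp_force: 40.0
```

Request:
{"fn": "jog_arm", "kwargs": {"deltas": [[0.0015, 0.0002, 0, 0, 0, 0, 0], [0.0015, 0.0003, 0, 0, 0, 0, 0]]}}

```text
t: 11.05
eef_pos: [0.6105, -0.0367, 0.0425]
tool_rot: [-0.0, -0.078, 0.997, 0.0]
contact_force: [-0.7, -0.2, -5.2]
gripper_width: 0.275
grasp_force: 40.0
```

Request:
{"fn": "jog_arm", "kwargs": {"deltas": [[0.0015, 0.0002, 0, 0, 0, 0, 0], [0.0015, 0.0003, 0, 0, 0, 0, 0]]}}

```text
t: 11.25
eef_pos: [0.6135, -0.0362, 0.0425]
tool_rot: [-0.0, -0.078, 0.997, 0.0]
contact_force: [-0.3, 0.6, -4.9]
gripper_width: 0.273
grasp_force: 40.0
```

Request:
{"fn": "jog_arm", "kwargs": {"deltas": [[0.0015, 0.0002, 0, 0, 0, 0, 0], [0.0015, 0.0003, 0, 0, 0, 0, 0]]}}

```text
t: 11.45
eef_pos: [0.6165, -0.0357, 0.0425]
tool_rot: [-0.0, -0.078, 0.997, 0.0]
contact_force: [0.3, -0.0, -5.1]
gripper_width: 0.274
grasp_force: 40.0
```

Request:
{"fn": "jog_arm", "kwargs": {"deltas": [[0.0015, 0.0002, 0, 0, 0, 0, 0], [0.0015, 0.0003, 0, 0, 0, 0, 0]]}}

```text
t: 11.65
eef_pos: [0.6195, -0.0352, 0.0425]
tool_rot: [-0.0, -0.078, 0.997, 0.0]
contact_force: [-0.5, 0.4, -4.5]
gripper_width: 0.277
grasp_force: 40.0
```

Request:
{"fn": "jog_arm", "kwargs": {"deltas": [[0.001, 0.0001, 0, 0, 0, 0, 0], [0.001, 0.0002, 0, 0, 0, 0, 0]]}}

```text
t: 11.85
eef_pos: [0.6209, -0.0347, 0.0423]
tool_rot: [-0.001, -0.078, 0.997, 0.0]
contact_force: [-4.0, 1.1, -4.1]
gripper_width: 0.272
grasp_force: 40.2
```

Request:
{"fn": "jog_arm", "kwargs": {"deltas": [[0.001, 0.0001, 0, 0, 0, 0, 0], [0.001, 0.0002, 0, 0, 0, 0, 0]]}}

```text
t: 12.05
eef_pos: [0.6212, -0.0346, 0.0422]
tool_rot: [-0.002, -0.078, 0.997, 0.0]
contact_force: [-8.6, 0.2, 2.0]
gripper_width: 0.278
grasp_force: 41.0
```

Rollers met at x≈0.6205. I'm pressing on in small steps, easing up slightly so the pan doesn't get pressed onto the bench.

Request:
{"fn": "jog_arm", "kwargs": {"deltas": [[0.001, 0.0002, 0.0006, 0, 0, 0, 0]]}}

```text
t: 12.15
eef_pos: [0.6216, -0.0347, 0.0425]
tool_rot: [-0.003, -0.078, 0.997, 0.0]
contact_force: [-9.4, -1.4, -1.2]
gripper_width: 0.272
grasp_force: 40.5
```

Request:
{"fn": "jog_arm", "kwargs": {"deltas": [[0.0007, 0.0001, 0.0002, 0, 0, 0, 0]]}}

```text
t: 12.25
eef_pos: [0.622, -0.0349, 0.0425]
tool_rot: [-0.003, -0.078, 0.997, 0.0]
contact_force: [-9.2, -1.3, -0.8]
gripper_width: 0.276
grasp_force: 40.5
```

Request:
{"fn": "jog_arm", "kwargs": {"deltas": [[0.0007, 0.0001, 0.0002, 0, 0, 0, 0]]}}

```text
t: 12.35
eef_pos: [0.6226, -0.0348, 0.0427]
tool_rot: [-0.003, -0.078, 0.997, 0.0]
contact_force: [-9.6, -0.7, -1.4]
gripper_width: 0.275
grasp_force: 40.5
```

Request:
{"fn": "jog_arm", "kwargs": {"deltas": [[0.0007, 0.0001, 0.0001, 0, 0, 0, 0], [0.0007, 0.0001, 0, 0, 0, 0, 0]]}}

```text
t: 12.55
eef_pos: [0.6244, -0.0345, 0.0428]
tool_rot: [-0.003, -0.078, 0.997, 0.0]
contact_force: [-7.3, 0.8, -2.6]
gripper_width: 0.275
grasp_force: 40.4
```

Request:
{"fn": "jog_arm", "kwargs": {"deltas": [[0.0007, 0.0001, 0, 0, 0, 0, 0], [0.0007, 0.0001, 0, 0, 0, 0, 0]]}}

```text
t: 12.75
eef_pos: [0.6263, -0.0342, 0.0429]
tool_rot: [-0.002, -0.078, 0.997, 0.0]
contact_force: [-5.7, -0.0, -3.0]
gripper_width: 0.274
grasp_force: 40.3
```

Request:
{"fn": "jog_arm", "kwargs": {"deltas": [[0.0007, 0.0001, 0, 0, 0, 0, 0], [0.0007, 0.0001, 0, 0, 0, 0, 0]]}}

```text
t: 12.95
eef_pos: [0.6282, -0.0339, 0.043]
tool_rot: [-0.002, -0.078, 0.997, 0.0]
contact_force: [-4.4, 0.0, -3.0]
gripper_width: 0.277
grasp_force: 40.2
```

Request:
{"fn": "jog_arm", "kwargs": {"deltas": [[0.001, 0.0001, 0, 0, 0, 0, 0], [0.001, 0.0002, -0.0002, 0, 0, 0, 0]]}}

```text
t: 13.15
eef_pos: [0.6317, -0.0333, 0.0432]
tool_rot: [-0.0, -0.078, 0.997, 0.0]
contact_force: [-2.2, 0.7, -5.9]
gripper_width: 0.276
grasp_force: 39.9
```

Request:
{"fn": "jog_arm", "kwargs": {"deltas": [[0.001, 0.0001, -0.0002, 0, 0, 0, 0], [0.001, 0.0002, -0.0001, 0, 0, 0, 0]]}}

```text
t: 13.35
eef_pos: [0.6349, -0.0328, 0.0432]
tool_rot: [0.001, -0.078, 0.997, 0.0]
contact_force: [0.1, 0.5, -5.0]
gripper_width: 0.278
grasp_force: 39.9
```

Request:
{"fn": "jog_arm", "kwargs": {"deltas": [[0.001, 0.0001, -0.0001, 0, 0, 0, 0], [0.001, 0.0002, 0, 0, 0, 0, 0]]}}

```text
t: 13.55
eef_pos: [0.6372, -0.0324, 0.0433]
tool_rot: [0.001, -0.078, 0.997, -0.0]
contact_force: [1.6, 0.8, -6.7]
gripper_width: 0.275
grasp_force: 39.8
```

Request:
{"fn": "jog_arm", "kwargs": {"deltas": [[0.001, 0.0001, -0.0003, 0, 0, 0, 0], [0.001, 0.0002, -0.0002, 0, 0, 0, 0]]}}

```text
t: 13.75
eef_pos: [0.6392, -0.0322, 0.0429]
tool_rot: [0.001, -0.078, 0.997, 0.0]
contact_force: [2.5, 0.9, -5.1]
gripper_width: 0.273
grasp_force: 39.8
```

Request:
{"fn": "jog_arm", "kwargs": {"deltas": [[0.001, 0.0001, -0.0001, 0, 0, 0, 0], [0.001, 0.0002, 0, 0, 0, 0, 0]]}}

```text
t: 13.95
eef_pos: [0.6411, -0.0319, 0.0429]
tool_rot: [0.001, -0.078, 0.997, 0.0]
contact_force: [5.1, 1.6, -5.7]
gripper_width: 0.276
grasp_force: 39.8
```

Request:
{"fn": "jog_arm", "kwargs": {"deltas": [[0.001, 0.0001, 0, 0, 0, 0, 0], [0.001, 0.0002, 0, 0, 0, 0, 0]]}}

```text
t: 14.15
eef_pos: [0.6431, -0.0316, 0.0428]
tool_rot: [0.001, -0.078, 0.997, 0.0]
contact_force: [4.5, 2.3, -5.5]
gripper_width: 0.274
grasp_force: 39.8
```

Snapped in: it now pulls at about 5 N. I'll feel for the stops.

Request:
{"fn": "jog_arm", "kwargs": {"deltas": [[0.001, 0.0002, -0.0002, 0, 0, 0, 0], [0, 0, 0, 0, 0, 0, 0]]}}

```text
t: 14.35
eef_pos: [0.6431, -0.0315, 0.0424]
tool_rot: [0.0, -0.078, 0.997, 0.0]
contact_force: [1.5, 1.6, -2.9]
gripper_width: 0.275
grasp_force: 40.2
```

Request:
{"fn": "jog_arm", "kwargs": {"deltas": [[0.001, 0.0002, 0, 0, 0, 0, 0], [0, 0, 0, 0, 0, 0, 0]]}}

```text
t: 14.55
eef_pos: [0.6431, -0.0314, 0.0422]
tool_rot: [-0.001, -0.078, 0.997, 0.0]
contact_force: [-3.3, 1.0, 1.1]
gripper_width: 0.273
grasp_force: 40.7
```

Request:
{"fn": "jog_arm", "kwargs": {"deltas": [[0.001, 0.0002, 0, 0, 0, 0, 0], [0, 0, 0, 0, 0, 0, 0]]}}

```text
t: 14.75
eef_pos: [0.6431, -0.0314, 0.0422]
tool_rot: [-0.002, -0.078, 0.997, 0.0]
contact_force: [-7.3, 1.5, 4.3]
gripper_width: 0.277
grasp_force: 41.2
```

Firmly on the stops: x stays at 0.6431 while the force rises. I'll relax the push and let go.

Request:
{"fn": "jog_arm", "kwargs": {"deltas": [[-0.0012, -0.0002, 0, 0, 0, 0, 0], [0, 0, 0, 0, 0, 0, 0.3], [0, 0, 0, 0, 0, 0, 0.5], [0, 0, 0, 0, 0, 0, 0.8], [0, 0, 0, 0, 0, 0, 0.8], [0, 0, 0, 0, 0, 0, 0.8]]}}

```text
t: 15.35
eef_pos: [0.644, -0.0316, 0.0423]
tool_rot: [0.0, -0.078, 0.997, -0.0]
contact_force: [1.2, 0.1, 0.4]
gripper_width: 0.802
grasp_force: 0.0
```

Request:
{"fn": "jog_arm", "kwargs": {"deltas": [[0, 0, 0.01, 0, 0, 0, 0.8], [-0.003, 0, 0.02, 0, 0, 0, 0.8], [-0.005, 0, 0.03, 0, 0, 0, 0.8], [-0.01, 0, 0.03, 0, 0, 0, 0.8], [-0.02, 0, 0.03, 0, 0, 0, 0.8], [-0.03, 0, 0.03, 0, 0, 0, 0.8], [-0.03, 0, 0.03, 0, 0, 0, 0.8], [-0.03, 0, 0.02, 0, 0, 0, 0.8], [0, 0, 0, 0, 0, 0, 0.8], [0, 0, 0, 0, 0, 0, 0.8]]}}

```text
t: 16.35
eef_pos: [0.516, -0.0313, 0.2434]
tool_rot: [0.001, -0.078, 0.997, 0.0]
contact_force: [0.7, 0.6, 0.4]
gripper_width: 0.802
grasp_force: 0.0
```

```bash
python3 - <<'E'
from station import bot
import cv2,numpy as np
a=bot.read_camera("wrist")["img"][:,:,::-1]; b=bot.read_camera("scene")["img"][100:400,150:550,::-1]
cv2.imwrite("pics/end.png",np.hstack([cv2.resize(a,(400,300)),b]))
E
```

```text
(no output)
```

View pics/end.png

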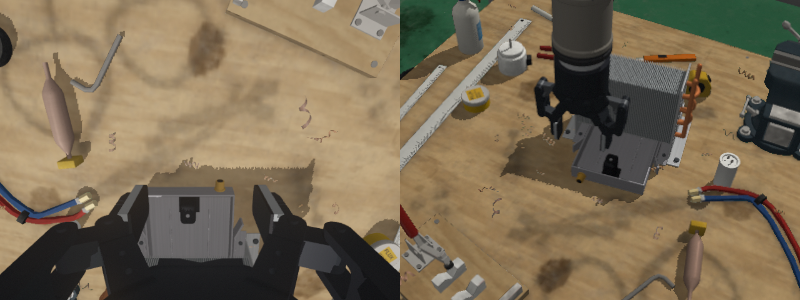

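The final view shows the pan under the coil, with its grip at about (188,210) in the left half and the gripper clear of it. The flux tin and capacitor haven't moved.

```bash
python3 -c "
from station import bot
print(bot.hand_in())"
```

```text
the job is handed in; nothing more can be done
None
```

The pan is in under the coil, snapped into the catch, against its stops and released, with the capacitor and flux tin where they stood; but early in the guides it jammed on the bench for about half a second and the wrist read up to 34 N along the push and 45 N vertically, so I can't rule out that the guides took more than their 20 N limit.

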